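# Make up the belt kit and the key-fob kit at the leather bench

## Robot

A 6-joint arm with a two-finger parallel gripper is mounted at the origin on the work surface. World frame = base frame: x ahead of the robot, y to its left, z up, the work surface at z = 0. Lengths are in mm, angles in rad, forces in N, time in s.
With the tool pointing down it reaches from about 275 to 1000 mm from the base axis. Payload 8.4 kg.
Tool frame: the origin (TCP) lies between the finger pads; the fingertips stand 22 mm ahead of it and the grasp point (between the pads) lies 3 mm ahead of it; z points along the fingers, y is the line along which they close (so a half turn about z gives the same grasp; the last joint's range is limited). The gripper opens to 85 mm and grips with 20 to 120 N. Pads are 22 mm wide; open, the fingers measure 114 mm over their backs; the gripper's body (76 mm by 85 mm) begins 54 mm behind the grasp point. The pads swing forward as they close: fully open they stand 13 mm farther back than shut.
Start: joints at [1.302, 0.353, 1.633, -0, 1.155, -0.002], TCP at [164.777, 602.89, 253.281] pointing down, gripper open.
Joint ranges: [-2.63, 2.63], [-0.92, 2.1], [0.06, 2.66], [-1.3, 4.44], [0, 2.69], [-3.02, 3.02]. Speed limits (rad/s): [2.22, 2.22, 2.79, 3.14, 3.14, 3.14].

## Interface

Orientations are given as [roll, pitch, yaw] about the fixed x, y, z axes, in that order (R = Rz(yaw) Ry(pitch) Rx(roll)).
In Python, from rig import r, grab_frame gives the robot as it stands.
- The arm moves only by the shell command python3 -m inch 'ROWS' [FORCE]. ROWS is JSON, a list of rows, each a list of 7 numbers: the turn, a rotation vector about the tool's x, y, z as a fraction of full scale, then the shift along the tool's x, y, z as a fraction of full scale, then the closure, from 0 (fully open) to 1 (shut). In form: [[rx, ry, rz, dx, dy, dz, fingers], ...]. A call has 1 to 8 rows; each row shifts and turns the commanded pose from where the row before left it, along the tool's axes as they then stand; what a row does not reach is not made up. Full scale, the value 1, is 2.5 cm for a shift and pi rad for a turn. A row lasts 1/12 s, in which the tool goes at most 41.7 mm and 7.16 degrees, less where a joint would pass 70% of its speed; a pose out of reach is approached as far as the arm can. A call with a number of a shift or a turn outside -1 to 1 is refused whole. A call with a gripper value outside its range is refused whole. The fingers move at their own pace and stop on an object; FORCE is the grip in N (left out, the last holds). Time passes only in rows, so rows that do not move let the fingers close. It gives the time, the measured TCP pose, the force, the opening and the grip force at its end, in the units of the state.
- r.sense(): the state, without advancing time (a new reading comes with each control period).
- grab_frame(name): name is "side" or "top"; returns a dict with "pixels" (420x560x3 uint8, red, green, blue), "z_map" (420x560 float32, mm along the optical axis (not along the pixel's ray), 0 where there is no reading), "vertical_fov" (degrees; the focal length in pixels is half the picture's height over the tangent of half this angle, whatever the lens; pixels are square), "cx", "cy" (the principal point, pixels), "dist" ([k1, k2, p1, p2, k3] as OpenCV has them; the pictures are not rectified), "cam_to_world" (4x4, takes a point from camera to world coordinates). Camera axes: x right, y down, z forward; pixel columns grow to the right and rows downward; lengths in mm; the calibration is good to about 2 mm. A picture is of the moment at which its call begins.
- r.sign_off(): hands the job in; it is judged then, once.
The state is a dict: "clock": time; "qpos": joint angles; "qvel": joint speeds; "joint_efforts": joint torques, N m; "eef_pos": TCP position; "tcp_rot": TCP orientation; "contact_force": force on the tool from outside, world axes, zero at the start; "wrist_torque": the same for the moment, N m; "opening": opening from 0.0 (shut) to 1.0 (fully open); "grasp_force": force on a finger pad.
Only numpy, scipy, OpenCV 4.12 (cv2) and the standard library are available. Lean on these libraries where they do the work, as an engineer would, in place of code of your own. Each camera call takes 0.05 s, during which the arm holds its last target. There are 200 camera calls.

## Task

Make up the two kits on the leather bench. The long tray gets the large buckle, the round steel anvil and the wooden edge slicker (standing upright); the square tray gets the small buckle and the steel strap template, which you first draw out level from under the granite block without shifting or tipping the block. Everything must rest flat and right way up on its tray's floor, nothing on top of anything else.

Things in the scene. Friction and masses are not known exactly. Their poses are not given: they have to be found in the camera images.
- long_tray: open plywood tray, fixed to the bench, 240 (its x) by 120 (its y) mm outside, 16 mm high, walls 4 mm, floor 4 mm thick: inside 232 by 112 mm, the inner floor 4 mm above its origin, walls rising 12 mm above that. Origin at the centre of its underside, z up. It stands to the left or the right of the robot
- square_tray: open plywood tray, fixed to the bench, 160 by 160 mm outside, 16 mm high, walls 4 mm, floor 4 mm thick: inside 152 by 152 mm, the inner floor 4 mm above its origin. Origin at the centre of its underside, z up. It stands on the side the long tray does not
- large_buckle: large brass belt buckle, a flat open rectangular frame 64 (x) by 42 (y) mm, 10 mm thick, bars 9 mm wide, thin steel prong along x, lying flat, 80 g. Origin at the centre of its underside, z up. Easily gripped by the outside, across y (42 mm)
- small_buckle: small brass buckle of the same form, 42 (x) by 30 (y) mm, 10 mm thick, bars 7 mm wide, lying flat, 40 g. Origin at the centre of its underside, z up. Easily gripped by the outside, across y (30 mm)
- anvil: round steel setting anvil, a solid disc 42 mm across, 22 mm high with a small dark dish marked on top, 200 g. Origin at the centre of its underside, axis z
- slicker: turned light-wood edge slicker standing upright, 63 mm tall: a straight barrel 34 mm across up to 34 mm height, above it a narrower waist and knob (20 to 26 mm across), 50 g. Origin at the centre of its underside, axis z
- template: steel strip 120 (x) by 34 (y) by 6 mm, last 20 mm at +x 22 mm wide, 120 g; wooden grip 20 (x) by 14 (y) mm stands on it 48 mm to -x of the origin, its top 34 mm up. Origin: centre of underside. Starts on the bench in the riser's slot (2 mm below the block, 4 mm free each side), +x half under the block, grip 43 mm in front of it towards the robot; drawn 65 mm along its -x it is free
- granite: loose pale granite block 80 (x) by 90 (y) by 45 mm, 870 g, resting on the riser, the template reaching under it. Origin at the centre of its underside (8 mm above the bench), z up
- riser: U-shaped dark wooden riser fixed to the bench, 8 mm high: two battens along its x, 24 mm wide with a 42 mm slot between them, closed by a crossbar at +x, open at -x. Origin on the bench under the centre of the block; x points along the slot away from the robot
Things that resemble listed ones, but are neither listed nor needed, are in the scene too. What is meant by the slicker is not purple or red, and is the smaller of those in its own colour.

How it is judged:
By the outcome, as a careful person would: the job done as asked, in the order asked, and still so for the second after the job is handed in, with the robot touching nothing.
It also fails if it takes over 128 s, if anything falls off the work surface, if the arm or the gripper's body presses on something with over 40 N, if the wrist force passes 120 N, or if a joint passes its speed limit or range.

## Working session

There is one attempt and no reset: what is moved stays moved. The work goes in short steps, Python scripts to look and compute and a shell command to move; the robot and the scene stay as the last step left them, time stands still between calls to the robot, and variables do not carry over. Pictures are saved under pics/ and viewed, at most 14 in all, crops included, and the job is handed in when it is done.

```bash
ls; mkdir -p pics; python3 - <<'E'
from rig import r, grab_frame
import cv2,numpy as np
print(r.sense())
for n in("top","side"):
    f=grab_frame(n); cv2.imwrite(f"pics/{n}0.png",cv2.cvtColor(f["pixels"],cv2.COLOR_RGB2BGR)); np.save(f"{n}.npy",f,allow_pickle=True)
    print(n,f["vertical_fov"],f["cx"],f["cy"],f["dist"],np.round(f["cam_to_world"],3).tolist())
E
```

```text
pics
{'clock': 0.0, 'qpos': array([ 1.30158586e+00,  3.53651016e-01,  1.63413999e+00,  2.43863330e-05,
        1.15519983e+00, -2.40081588e-03]), 'qvel': array([-0.00022654,  0.00087836,  0.00033347, -0.00113943,  0.00065262,
       -0.00181863]), 'joint_efforts': array([-2.76808685e-03, -6.05244970e+01, -3.42059648e+01, -3.52195075e-04,
        9.36981523e-03,  2.06298927e-05]), 'eef_pos': array([164.6587347 , 602.45449245, 252.55736378]), 'tcp_rot': array([-3.14019452e+00, -2.56533994e-05,  2.87477312e+00]), 'contact_force': array([ 0.28297073, -0.29599183,  0.24799986]), 'wrist_torque': array([-0.0236698 ,  0.00055745,  0.01289878]), 'grasp_force': 0.0, 'opening': 0.9963233562618843}
top 42.11471844905382 276.6352598318533 208.87027251555133 [-0.17056337  0.          0.          0.          0.        ] [[0.007, -0.99, 0.14, 403.944], [-1.0, -0.009, -0.015, 7.892], [0.016, -0.14, -0.99, 1227.048], [0.0, 0.0, 0.0, 1.0]]
side 56.44422906969308 281.39475653903855 206.08934053978373 [0.00526767 0.         0.         0.         0.        ] [[0.829, -0.391, 0.401, 165.408], [-0.56, -0.603, 0.569, -560.124], [0.019, -0.695, -0.718, 785.322], [0.0, 0.0, 0.0, 1.0]]
```

View pics/top0.png

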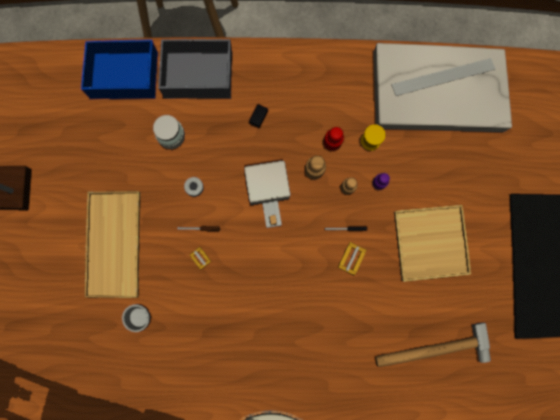

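View pics/side0.png

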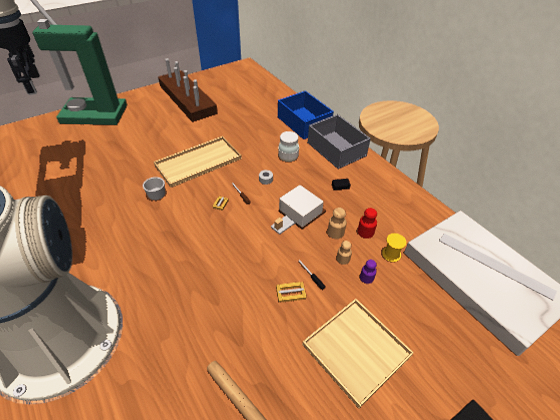

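The top view shows the long tray at (113,245), left (+y), and the square tray at (432,243), right. The large buckle is at (352,258), the small buckle at (201,258), the anvil at (193,186), and the granite at (267,182) with the template grip at (273,219).

Slicker candidates: light wood (316,167) larger, light wood (350,185) smaller, red (335,138), purple (382,181). The one at (350,185) fits, being the smaller of the light-wood pair. I'll confirm this in a crop.

```bash
cat > h.py <<'E'
import numpy as np,cv2
from rig import r,grab_frame
def cam(f):
    fl=210/np.tan(np.radians(f["vertical_fov"]/2))
    return np.array([[fl,0,f["cx"]],[0,fl,f["cy"]],[0,0,1.]]),np.array(f["dist"],float),np.array(f["cam_to_world"])
def rays(f,uv):
    K,d,T=cam(f); p=cv2.undistortPoints(np.float64(uv).reshape(-1,1,2),K,d)[:,0]
    return T[:3,3],np.c_[p,np.ones(len(p))]@T[:3,:3].T
def plane(f,uv,z):
    o,d=rays(f,uv); return (o+d*((z-o[2])/d[:,2])[:,None])[:,:2]
def cloud(f):
    uv=np.indices((420,560))[::-1].reshape(2,-1).T
    o,d=rays(f,uv); return (o+d*f["z_map"].reshape(-1,1)).reshape(420,560,3)
def load(n): return np.load(n+".npy",allow_pickle=True).item()
def rect(f,m,z):
    c=max(cv2.findContours(m.astype(np.uint8),cv2.RETR_EXTERNAL,cv2.CHAIN_APPROX_NONE)[0],key=cv2.contourArea)
    return cv2.minAreaRect(plane(f,c[:,0],z).astype(np.float32))
E
python3 - <<'E'
from h import *
f=load("top"); C=cloud(f); h=C[...,2]
cv2.imwrite("pics/crop.png",cv2.resize(cv2.cvtColor(f["pixels"],cv2.COLOR_RGB2BGR)[115:290,165:445],None,fx=2.8,fy=2.8,interpolation=cv2.INTER_CUBIC))
hb=h[300:330,220:340]; print("bench",np.median(hb),hb.std())
m=(h-np.median(hb)>4).astype(np.uint8)
n,l,s,c=cv2.connectedComponentsWithStats(m)
for i in range(1,n):
    if 40<s[i,4]<12000: 
        k=l==i; z=np.percentile(h[k],90); (x,w,a)=rect(f,k,z); print(np.round(c[i]),s[i,4],"z90 %.0f"%z,np.round(x),np.round(w),round(a,1),np.round(np.mean(f["pixels"][k],0)))
E
```

```text
bench 0.5367417450497669 54.08410016723374
[195.  68.] 3438 z90 69 [886. 177.] [150. 172.] 2.1 [59. 56. 55.]
[119.  69.] 3544 z90 69 [887. 350.] [179. 146.] 89.0 [10. 33. 74.]
[438.  90.] 11729 z90 49 [ 837. -381.] [262. 366.] 0.4 [157. 149. 127.]
[258. 116.] 302 z90 24 [790.  34.] [35. 55.] 65.3 [33. 23. 17.]
[169. 132.] 798 z90 77 [734. 228.] [79. 62.] 27.7 [135. 131. 116.]
[334. 139.] 400 z90 83 [ 720. -132.] [43. 57.] 77.4 [105.  12.   5.]
[315. 167.] 391 z90 85 [657. -91.] [45. 51.] 56.7 [111.  79.  42.]
[267. 186.] 2007 z90 56 [605.   7.] [149.  91.] 9.8 [166. 157. 137.]
[ 15. 187.] 1352 z90 44 [615. 587.] [109.  77.] 5.1 [48. 26. 12.]
[381. 181.] 212 z90 64 [ 632. -238.] [31. 39.] 44.7 [61. 24. 67.]
[349. 185.] 222 z90 64 [ 622. -167.] [31. 41.] 45.3 [111.  79.  42.]
[194. 186.] 259 z90 25 [621. 176.] [41. 39.] 0.4 [121. 118. 108.]
[112. 244.] 3113 z90 16 [492. 358.] [241. 127.] 0.8 [170. 134.  73.]
[536. 265.] 6855 z90 16 [ 446. -614.] [131. 348.] 87.4 [20. 19. 16.]
[432. 242.] 2817 z90 16 [ 502. -364.] [164. 170.] 4.4 [172. 136.  75.]
[203. 228.] 148 z90 15 [530. 163.] [13. 95.] 0.6 [82. 54. 34.]
[351. 228.] 140 z90 15 [ 533. -166.] [15. 98.] 1.9 [65. 47. 35.]
[352. 258.] 399 z90 14 [ 463. -178.] [47. 69.] 63.7 [156. 117.  44.]
[200. 258.] 187 z90 14 [464. 159.] [43. 28.] 38.1 [150. 113.  46.]
[135. 318.] 520 z90 41 [330. 296.] [62. 58.] 75.0 [113. 108.  98.]
[442. 349.] 1688 z90 28 [ 275. -360.] [ 90. 266.] 0.6 [125.  98.  65.]
[270. 417.] 235 z90 16 [119.   3.] [ 16. 113.] 0.3 [144. 136. 112.]
```

View pics/crop.png

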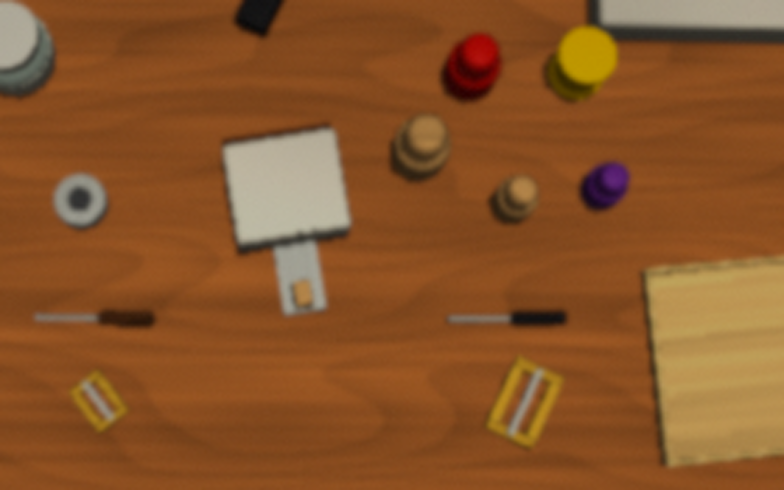

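The crop confirms it: the small light-wood slicker is at crop (516,196), i.e. top view (349,185), and is clearly smaller than the light-wood one at crop (421,145). Next I'll get precise poses from both views.

```bash
cat > meas.py <<'E'
from h import *
P={"large":((463,-178),70,10,'b'),"small":((464,159),55,10,'b'),"anvil":((621,176),45,22,'z'),"slick":((620,-165),38,63,'z'),
"granite":((625,5),85,53,'z'),"grip":((540,-2),35,34,'z'),"strip":((545,0),50,6,'s'),"long":((492,358),165,16,'t'),"square":((502,-364),140,16,'t')}
def measure(names,views=("top","side"),fr=None,P=P):
    for v in views:
        f=fr[v] if fr else load(v); C=cloud(f); h=C[...,2]; hsv=cv2.cvtColor(f["pixels"],cv2.COLOR_RGB2HSV).astype(int)
        for n in names:
            c,rad,z,k=P[n]; near=np.hypot(C[...,0]-c[0],C[...,1]-c[1])<rad; H,S,V=np.moveaxis(hsv,2,0)
            if k=='b': m=near&(h>5)&(h<22)
            if k=='z': m=near&(abs(h-z)<7)
            if k=='s': m=near&(S<70)&(h<14)&(V>80)
            if k=='t': m=near&(h>11.5)&(h<30)
            m=m.astype(np.uint8); 
            nn,l,s,_=cv2.connectedComponentsWithStats(m)
            if nn<2: print(v,n,"none"); continue
            m=l==1+np.argmax(s[1:,4]); x,w,a=rect(f,m,z); print(v,n,np.round(x,1),np.round(w,1),round(a,1),"h med %.1f"%np.median(h[m]), "n",m.sum())
E
python3 -c "
from meas import *
measure(list(P))"
```

```text
top large [ 465.1 -180.3] [45.  64.6] 63.7 h med 10.5 n 387
top small [464.2 159.9] [42.9 28.5] 38.1 h med 10.5 n 184
top anvil [624.3 176.6] [38.1 38.2] 27.7 h med 22.5 n 239
top slick [ 628.9 -172.1] [22.2 22.2] 0.7 h med 62.0 n 96
top granite [631.3  11.9] [81.  89.8] 9.8 h med 53.4 n 1466
top grip [550.  -2.] [20.  13.4] 11.7 h med 34.3 n 57
top strip [565.7   0.6] [57.2 33.1] 9.7 h med 6.6 n 296
top long [491.7 360.2] [238.3 123.3] 0.8 h med 15.8 n 636
top square [ 502.1 -365.4] [161.  163.1] 5.2 h med 15.9 n 550
side large [ 464.7 -181.9] [43.7 64.1] 65.0 h med 8.8 n 350
side small [462.8 156.3] [45.5 31.4] 39.0 h med 8.6 n 105
side anvil [623.5 175. ] [44.3 38.3] 57.2 h med 20.4 n 120
side slick [ 625.5 -176.6] [24.1 21.8] 72.1 h med 60.8 n 64
side granite [628.7   7.4] [83.  92.8] 9.8 h med 51.7 n 762
side grip [547.6  -5.6] [22.1 15.7] 12.0 h med 31.7 n 41
side strip [5.677e+02 4.000e-01] [64.4 36.6] 12.6 h med 5.0 n 163
side long [467.7 354.7] [191.5 127.8] 1.5 h med 14.3 n 187
side square [ 500.5 -366.3] [161.  159.4] 5.5 h med 14.8 n 704
```

```bash
cat > go.py <<'E'
# go.py x y z yaw_deg : units for turn (before shifting) and shift in the tool's axes after that turn
import sys
from rig import r
import numpy as np
from scipy.spatial.transform import Rotation as R
s=r.sense(); x,y,z,yw=map(float,sys.argv[1:5])
T=R.from_euler("ZYX",[yw,0,180],degrees=True); A=R.from_euler("xyz",s["tcp_rot"])
d=T.inv().apply(np.array([x,y,z])-s["eef_pos"])/25; rv=(A.inv()*T).as_rotvec()/np.pi
print("t %.1f"%s["clock"],"at",np.round(s["eef_pos"],1),"turn",np.round(rv,4),"shift",np.round(d,2),"open %.2f F"%s["opening"],np.round(s["contact_force"],1),"grip %.0f"%s["grasp_force"])
E
python3 go.py 465 -181 150 154.4
```

```text
t 0.1 at [164.7 602.5 252.7] turn [-0.0004  0.      0.0573] shift [-24.38 -23.07   4.11] open 1.00 F [-0.2 -0.3 -0.6] grip 0
```

```bash
python3 -m inch '[[0,0,0.0287,0,0,0,0],[0,0,0.0287,0,0,0,0],[0,0,0,-1,-0.95,0,0],[0,0,0,-1,-0.95,0,0],[0,0,0,-1,-0.95,0.2,0],[0,0,0,-1,-0.95,0.2,0],[0,0,0,-1,-0.95,0.2,0],[0,0,0,-1,-0.95,0.2,0]]'
python3 -m inch '[[0,0,0,-1,-0.95,0.2,0],[0,0,0,-1,-0.95,0.2,0],[0,0,0,-1,-0.95,0.2,0],[0,0,0,-1,-0.95,0.2,0],[0,0,0,-1,-0.95,0.2,0],[0,0,0,-1,-0.95,0.2,0],[0,0,0,-1,-0.95,0.2,0],[0,0,0,-1,-0.95,0.2,0]]'
python3 -m inch '[[0,0,0,-1,-0.95,0.2,0],[0,0,0,-1,-0.95,0.2,0],[0,0,0,-1,-0.95,0.2,0],[0,0,0,-1,-0.95,0.2,0],[0,0,0,-1,-0.95,0.2,0],[0,0,0,-1,-0.95,0.2,0],[0,0,0,0,0,0,0],[0,0,0,0,0,0,0]]'
python3 go.py 465 -181 24 154.4
```

```text
clock: 0.77
eef_pos: [238.5, 407.8, 232.8]
tcp_rot: [-3.141, 0.0, 2.695]
contact_force: [0.1, -1.1, 0.3]
opening: 1.001
grasp_force: 0.0
clock: 1.43
eef_pos: [336.7, 150.1, 193.1]
tcp_rot: [3.141, 0.0, 2.695]
contact_force: [0.4, -0.0, -0.5]
opening: 0.998
grasp_force: 0.0
clock: 2.1
eef_pos: [410.2, -43.0, 162.9]
tcp_rot: [-3.141, -0.001, 2.691]
contact_force: [0.7, 0.5, -1.0]
opening: 1.002
grasp_force: 0.0
t 2.1 at [410.2 -43.  162.9] turn [-0.0001 -0.0003 -0.0013] shift [-4.36 -4.03  5.55] open 1.00 F [ 0.7  0.5 -1. ] grip 0
```

```bash
python3 -m inch '[[0,0,0,-0.87,-0.8,0.5,0],[0,0,0,-0.87,-0.8,0.5,0],[0,0,0,-0.87,-0.8,0.5,0],[0,0,0,-0.87,-0.8,0.5,0],[0,0,0,-0.87,-0.8,0.5,0.2],[0,0,0,0,0,1,0.2],[0,0,0,0,0,1,0.2],[0,0,0,0,0,0.6,0.2]]' 40
python3 -m inch '[[0,0,0,0,0,0.45,0.2],[0,0,0,0,0,0,0.2],[0,0,0,0,0,0,0.2]]'
python3 go.py 465 -181 23 154.4
```

```text
clock: 2.77
eef_pos: [464.1, -177.5, 33.9]
tcp_rot: [3.142, -0.002, 2.695]
contact_force: [-0.5, 0.6, 0.4]
opening: 0.8
grasp_force: 0.0
clock: 3.02
eef_pos: [465.0, -177.9, 24.5]
tcp_rot: [-3.142, -0.001, 2.696]
contact_force: [-0.4, 0.7, 0.0]
opening: 0.799
grasp_force: 0.0
t 3.0 at [ 465.  -177.9   24.5] turn [-0.     -0.0003  0.0003] shift [-0.06 -0.11  0.06] open 0.80 F [-0.4  0.7  0. ] grip 0
```

```bash
python3 -m inch '[[0,0,0,-0.06,-0.11,0.04,0.2],[0,0,0,0,0,0,0.7],[0,0,0,0,0,0,0.7],[0,0,0,0,0,0,0.7],[0,0,0,0,0,0,0.7],[0,0,0,0,0,0,0.7],[0,0,0,0,0,0,0.7]]' 40
python3 go.py 417 360 150 180.8
```

```text
clock: 3.6
eef_pos: [465.9, -182.2, 24.7]
tcp_rot: [3.141, 0.002, 2.694]
contact_force: [-1.3, 1.2, 9.5]
opening: 0.471
grasp_force: 39.4
t 3.6 at [ 465.9 -182.2   24.7] turn [-1.000e-04  6.000e-04 -1.468e-01] shift [ 1.65 21.71 -5.01] open 0.47 F [-1.3  1.2  9.5] grip 39
```

```bash
python3 -m inch '[[0,0,0,0,0,-0.5,0.7],[0,0,-0.0367,0,0,-1,0.7],[0,0,-0.0367,0,0,-1,0.7],[0,0,-0.0367,0,0,-1,0.7],[0,0,-0.0367,0,0,-0.5,0.7],[0,0,0,0,0.5,0,0.7],[0,0,0,0.1,1,0,0.7],[0,0,0,0.1,1,0,0.7]]'
python3 -m inch '[[0,0,0,0.1,1,0,0.7],[0,0,0,0.1,1,0,0.7],[0,0,0,0.1,1,0,0.7],[0,0,0,0.1,1,0,0.7],[0,0,0,0.1,1,0,0.7],[0,0,0,0.1,1,0,0.7],[0,0,0,0.1,1,0,0.7],[0,0,0,0.1,1,0,0.7]]'
python3 -m inch '[[0,0,0,0.1,1,0,0.7],[0,0,0,0.1,1,0,0.7],[0,0,0,0.1,1,0,0.7],[0,0,0,0.1,1,0,0.7],[0,0,0,0.1,1,0,0.7],[0,0,0,0.1,1,0,0.7],[0,0,0,0.1,1,0,0.7],[0,0,0,0,0.5,0,0.7]]'
python3 -m inch '[[0,0,0,0,0.5,0,0.7],[0,0,0,0,0,0,0.7],[0,0,0,0,0,0,0.7]]'
python3 go.py 417 359 30 180.8
```

```text
clock: 4.27
eef_pos: [459.1, -118.8, 123.6]
tcp_rot: [-3.142, 0.001, -3.133]
contact_force: [0.3, -1.1, -0.9]
opening: 0.473
grasp_force: 41.4
clock: 4.93
eef_pos: [435.4, 81.8, 123.1]
tcp_rot: [-3.142, -0.001, -3.131]
contact_force: [0.7, -0.2, -1.0]
opening: 0.476
grasp_force: 41.4
clock: 5.6
eef_pos: [415.2, 269.8, 123.1]
tcp_rot: [3.141, -0.0, -3.13]
contact_force: [0.4, -0.3, -0.8]
opening: 0.472
grasp_force: 41.4
clock: 5.85
eef_pos: [415.9, 279.8, 123.2]
tcp_rot: [-3.141, -0.001, -3.128]
contact_force: [-0.4, -0.9, -0.8]
opening: 0.473
grasp_force: 41.4
t 5.8 at [415.9 279.8 123.2] turn [-0.0002 -0.0002  0.    ] shift [-0.09  3.17  3.73] open 0.47 F [-0.4 -0.9 -0.8] grip 41
```

```bash
python3 -m inch '[[0,0,0,-0.03,0.8,0,0.7],[0,0,0,-0.03,0.8,0,0.7],[0,0,0,-0.03,0.8,0,0.7],[0,0,0,0,0.77,0.6,0.7],[0,0,0,0,0,1,0.7],[0,0,0,0,0,0.9,0.7],[0,0,0,0,0,0.7,0.7],[0,0,0,0,0,0.3,0.7]]'
python3 -m inch '[[0,0,0,0,0,0.15,0.7],[0,0,0,0,0,0.05,0.7],[0,0,0,0,0,0,0.7]]'
python3 go.py 417 359 29 180.8
```

```text
clock: 6.52
eef_pos: [416.3, 357.0, 33.7]
tcp_rot: [-3.139, -0.003, -3.129]
contact_force: [-0.5, -0.6, -0.5]
opening: 0.472
grasp_force: 41.4
clock: 6.77
eef_pos: [417.9, 359.0, 31.6]
tcp_rot: [3.141, 0.0, -3.128]
contact_force: [-0.2, -0.7, -0.9]
opening: 0.475
grasp_force: 41.4
t 6.8 at [417.9 359.   31.6] turn [ 0.0001  0.0002 -0.0002] shift [ 0.03 -0.    0.1 ] open 0.47 F [-0.2 -0.7 -0.9] grip 41
```

```bash
python3 -m inch '[[0,0,0,0,0,0.05,0.7],[0,0,0,0,0,0.05,0.7],[0,0,0,0,0,0,0.7]]'
python3 -m inch '[[0,0,0,0,0,0,0.4],[0,0,0,0,0,0,0.35],[0,0,0,0,0,0,0.35],[0,0,0,0,0,-0.5,0.35],[0,0,0,0,0,-1,0.35],[0,0,0,0,0,-1,0.3],[0,0,0,0,0,-1,0],[0,0,0,0,0,-1,0]]'
python3 go.py 624 176 120 180.8
```

```text
clock: 7.02
eef_pos: [417.7, 359.4, 29.1]
tcp_rot: [3.141, 0.001, -3.128]
contact_force: [-0.5, 0.5, -1.2]
opening: 0.473
grasp_force: 41.4
clock: 7.68
eef_pos: [417.2, 359.1, 143.1]
tcp_rot: [3.141, 0.0, -3.127]
contact_force: [0.6, -0.2, -0.6]
opening: 0.954
grasp_force: 0.0
t 7.7 at [417.2 359.1 143.1] turn [0.0001 0.0001 0.    ] shift [-8.17 -7.44  0.92] open 0.95 F [ 0.6 -0.2 -0.6] grip 0
```

```bash
python3 -m inch '[[0,0,0,-1,-0.91,0,0],[0,0,0,-1,-0.91,0,0],[0,0,0,-1,-0.91,0,0],[0,0,0,-1,-0.91,0,0],[0,0,0,-1,-0.91,0,0],[0,0,0,-1,-0.91,0.4,0],[0,0,0,-1,-0.91,0.5,0.15],[0,0,0,-1,-0.91,0.5,0.15]]'
python3 -m inch '[[0,0,0,-0.17,-0.16,1,0.15],[0,0,0,0,0,1,0.15],[0,0,0,0,0,0.5,0.15],[0,0,0,0,0,0,0.15],[0,0,0,0,0,0,0.15]]' 40
python3 go.py 624 176 26 180.8
```

```text
clock: 8.35
eef_pos: [621.4, 178.9, 107.1]
tcp_rot: [3.141, 0.002, -3.128]
contact_force: [0.4, 0.3, -0.7]
opening: 0.854
grasp_force: 0.0
clock: 8.77
eef_pos: [623.7, 176.4, 43.8]
tcp_rot: [-3.141, -0.001, -3.127]
contact_force: [-0.1, -0.5, 0.7]
opening: 0.853
grasp_force: 0.0
t 8.8 at [623.7 176.4  43.8] turn [-0.0001 -0.0003  0.0002] shift [-0.01 -0.01  0.71] open 0.85 F [-0.1 -0.5  0.7] grip 0
```

```bash
python3 -m inch '[[0,0,0,0,0,0.5,0.15],[0,0,0,0,0,0.2,0.15],[0,0,0,0,0,0,0.7],[0,0,0,0,0,0,0.7],[0,0,0,0,0,0,0.7],[0,0,0,0,0,0,0.7],[0,0,0,0,0,0,0.7],[0,0,0,0,0,0,0.7]]' 50
python3 go.py 497 360 110 180.8
```

```text
clock: 9.43
eef_pos: [624.6, 176.4, 26.8]
tcp_rot: [3.141, 0.001, -3.127]
contact_force: [-1.4, 0.9, 7.3]
opening: 0.464
grasp_force: 51.2
t 9.4 at [624.6 176.4  26.8] turn [0.0001 0.0003 0.0001] shift [ 5.    7.41 -3.33] open 0.46 F [-1.4  0.9  7.3] grip 51
```

```bash
python3 -m inch '[[0,0,0,0,0,-0.4,0.7],[0,0,0,0,0,-1,0.7],[0,0,0,0,0,-1,0.7],[0,0,0,0.2,0.3,-0.8,0.7],[0,0,0,0.6,0.89,0,0.7],[0,0,0,0.6,0.89,0,0.7],[0,0,0,0.6,0.89,0,0.7],[0,0,0,0.6,0.89,0,0.7]]'
python3 -m inch '[[0,0,0,0.6,0.89,0,0.7],[0,0,0,0.6,0.89,0,0.7],[0,0,0,0.6,0.89,0,0.7],[0,0,0,0.6,0.88,0,0.7],[0,0,0,0,0,0.5,0.7],[0,0,0,0,0,0.8,0.7],[0,0,0,0,0,0,0.7],[0,0,0,0,0,0,0.7]]'
python3 go.py 497 360 31 180.8
```

```text
clock: 10.1
eef_pos: [557.2, 272.2, 106.7]
tcp_rot: [3.142, 0.0, -3.128]
contact_force: [0.5, 0.4, -2.8]
opening: 0.47
grasp_force: 50.9
clock: 10.77
eef_pos: [495.9, 358.6, 72.8]
tcp_rot: [-3.14, -0.002, -3.128]
contact_force: [0.5, 0.5, -1.9]
opening: 0.469
grasp_force: 51.1
t 10.8 at [495.9 358.6  72.8] turn [-0.0005 -0.0007  0.    ] shift [-0.04  0.05  1.67] open 0.47 F [ 0.5  0.5 -1.9] grip 51
```

```bash
python3 -m inch '[[0,0,0,0,0.05,0.8,0.7],[0,0,0,0,0,0.5,0.7],[0,0,0,0,0,0.2,0.7],[0,0,0,0,0,0.1,0.7],[0,0,0,0,0,0.06,0.7],[0,0,0,0,0,0,0.7]]'
python3 go.py 497 360 31 180.8
```

```text
clock: 11.27
eef_pos: [496.9, 360.7, 32.3]
tcp_rot: [3.142, 0.0, -3.128]
contact_force: [0.3, 0.3, -1.8]
opening: 0.467
grasp_force: 51.1
t 11.3 at [496.9 360.7  32.3] turn [ 0.      0.     -0.0001] shift [-0.01 -0.03  0.05] open 0.47 F [ 0.3  0.3 -1.8] grip 51
```

```bash
python3 -m inch '[[0,0,0,0,0,0.06,0.7],[0,0,0,0,0,0,0.7],[0,0,0,0,0,0,0.4],[0,0,0,0,0,0,0.35],[0,0,0,0,0,0,0.35],[0,0,0,0,0,-0.5,0.35],[0,0,0,0,0,-1,0.3],[0,0,0,0,0,-1,0]]'
python3 -m inch '[[0,0,0.0388,0,0,-1,0],[0,0,0.0388,0,0,-1,0],[0,0,0.0388,0,0,-1,0],[0,0,0.0388,0,0,0,0],[0,0,0.0388,0,0,0,0],[0,0,0.0388,0,0,0,0],[0,0,0.0388,0,0,0,0],[0,0,0.0388,0,0,0,0]]'
python3 -m inch '[[0,0,0.0388,0,0,0,0],[0,0,0.0388,0,0,0,0],[0,0,0.0388,0,0,0,0],[0,0,0.0388,0,0,0,0],[0,0,0.0388,0,0,0,0],[0,0,0,0,0,0,0]]'
python3 go.py 627 -174 140 90
python3 - <<'E'
from h import *
for n in("top","side"):
    f=grab_frame(n); np.save(f"{n}1.npy",f,allow_pickle=True); cv2.imwrite(f"pics/{n}1.png",cv2.cvtColor(f["pixels"],cv2.COLOR_RGB2BGR))
E
```

```text
clock: 11.93
eef_pos: [496.1, 360.4, 93.8]
tcp_rot: [-3.141, -0.001, -3.128]
contact_force: [1.8, 0.4, 0.2]
opening: 0.827
grasp_force: 0.0
clock: 12.6
eef_pos: [496.6, 360.9, 169.3]
tcp_rot: [3.141, -0.0, 2.174]
contact_force: [-0.3, -0.1, 0.1]
opening: 0.997
grasp_force: 0.0
clock: 13.1
eef_pos: [496.7, 360.9, 169.1]
tcp_rot: [3.141, -0.001, 1.565]
contact_force: [0.8, -0.4, -0.9]
opening: 0.998
grasp_force: 0.0
t 13.1 at [496.7 360.9 169.1] turn [ 0.0002 -0.0002 -0.0017] shift [-21.4    5.21   1.16] open 1.00 F [ 0.8 -0.4 -0.9] grip 0
```

View pics/side1.png

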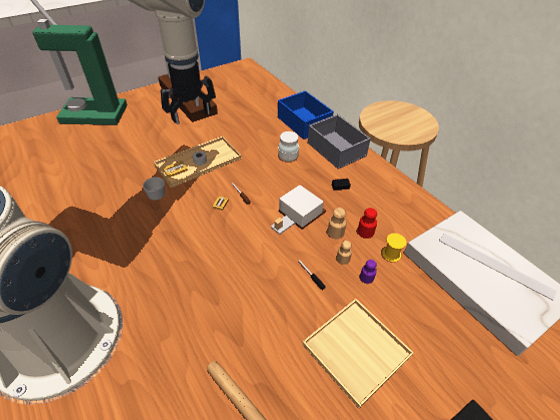

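The side view shows the large buckle (173,168) and the anvil (200,157) lying in the long tray. The next item is the slicker.

```bash
python3 -m inch '[[0,0,0,-1,0.24,0,0],[0,0,0,-1,0.24,0,0],[0,0,0,-1,0.24,0,0],[0,0,0,-1,0.24,0,0],[0,0,0,-1,0.24,0,0],[0,0,0,-1,0.24,0,0],[0,0,0,-1,0.24,0,0],[0,0,0,-1,0.24,0,0]]'
python3 -m inch '[[0,0,0,-1,0.24,0,0],[0,0,0,-1,0.24,0,0],[0,0,0,-1,0.24,0,0],[0,0,0,-1,0.24,0,0],[0,0,0,-1,0.24,0,0],[0,0,0,-1,0.24,0,0],[0,0,0,-1,0.24,0,0],[0,0,0,-1,0.24,0,0]]'
python3 -m inch '[[0,0,0,-1,0.24,0,0],[0,0,0,-1,0.24,0,0],[0,0,0,-1,0.24,0,0],[0,0,0,-1,0.24,0,0],[0,0,0,-1,0.24,0,0],[0,0,0,-0.4,0.2,0,0],[0,0,0,0,0,0,0],[0,0,0,0,0,0,0]]'
python3 go.py 627 -174 90 90
```

```text
clock: 13.87
eef_pos: [544.9, 159.6, 168.5]
tcp_rot: [3.141, -0.0, 1.576]
contact_force: [0.8, 0.7, -0.2]
opening: 0.997
grasp_force: 0.0
clock: 14.53
eef_pos: [592.9, -40.5, 168.5]
tcp_rot: [3.141, 0.0, 1.575]
contact_force: [1.2, 0.1, -1.3]
opening: 1.001
grasp_force: 0.0
clock: 15.2
eef_pos: [627.6, -174.0, 168.0]
tcp_rot: [-3.141, -0.0, 1.572]
contact_force: [-0.7, 1.0, 0.1]
opening: 1.0
grasp_force: 0.0
t 15.2 at [ 627.6 -174.   168. ] turn [-0.0001 -0.0002  0.0003] shift [ 0.   -0.02  3.12] open 1.00 F [-0.7  1.   0.1] grip 0
```

```bash
python3 -m inch '[[0,0,0,0,0,1,0],[0,0,0,0,0,1,0],[0,0,0,0,0,1,0],[0,0,0,0,0,1,0],[0,0,0,0,0,0.8,0],[0,0,0,0,0,0.6,0],[0,0,0,0,0,0.2,0],[0,0,0,0,0,0,0]]'
python3 -m inch '[[0,0,0,0,0,0,0.8],[0,0,0,0,0,0,0.8],[0,0,0,0,0,0,0.8],[0,0,0,0,0,0,0.8],[0,0,0,0,0,0,0.8],[0,0,0,0,0,0,0.8],[0,0,0,0,0,0,0.8]]' 30
python3 go.py 568 361 150 180.8
```

```text
clock: 15.87
eef_pos: [626.9, -173.0, 27.0]
tcp_rot: [-3.139, -0.001, 1.572]
contact_force: [0.1, 0.5, 0.5]
opening: 0.996
grasp_force: 0.0
clock: 16.45
eef_pos: [628.4, -174.4, 29.2]
tcp_rot: [3.14, 0.0, 1.571]
contact_force: [-0.9, 0.5, 5.6]
opening: 0.384
grasp_force: 29.7
t 16.4 at [ 628.4 -174.4   29.2] turn [ 3.000e-04  5.000e-04 -5.044e-01] shift [ 2.12 21.45 -4.83] open 0.38 F [-0.9  0.5  5.6] grip 30
```

```bash
python3 -m inch '[[0,0,0,0,0,-0.4,0.8],[0,0,0,0,0,-1,0.8],[0,0,0,0,0,-1,0.8],[0,0,0,0,0,-1,0.8],[0,0,-0.0388,0,0,-1,0.8],[0,0,-0.0388,0,0,-0.6,0.8],[0,0,-0.0388,0,0,0,0.8],[0,0,-0.0388,0,0,0,0.8]]'
python3 -m inch '[[0,0,-0.0388,0,0,0,0.8],[0,0,-0.0388,0,0,0,0.8],[0,0,-0.0388,0,0,0,0.8],[0,0,-0.0388,0,0,0,0.8],[0,0,-0.0388,0,0,0,0.8],[0,0,-0.0388,0,0,0,0.8],[0,0,-0.0388,0,0,0,0.8],[0,0,-0.0388,0,0,0,0.8]]'
python3 -m inch '[[0,0,-0.0388,0,0,0,0.8],[0,0,0,0.1,0.6,0,0.8],[0,0,0,0.1,1,0,0.8],[0,0,0,0.1,1,0,0.8],[0,0,0,0.1,1,0,0.8],[0,0,0,0.1,1,0,0.8],[0,0,0,0.1,1,0,0.8],[0,0,0,0.1,1,0,0.8]]'
python3 -m inch '[[0,0,0,0.1,1,0,0.8],[0,0,0,0.1,1,0,0.8],[0,0,0,0.1,1,0,0.8],[0,0,0,0.1,1,0,0.8],[0,0,0,0.1,1,0,0.8],[0,0,0,0.1,1,0,0.8],[0,0,0,0.1,1,0,0.8],[0,0,0,0.1,1,0,0.8]]'
python3 -m inch '[[0,0,0,0.1,1,0,0.8],[0,0,0,0.1,1,0,0.8],[0,0,0,0.1,1,0,0.8],[0,0,0,0.1,1,0,0.8],[0,0,0,0.1,1,0,0.8],[0,0,0,0,0.5,0,0.8],[0,0,0,0,0,0,0.8],[0,0,0,0,0,0,0.8]]'
python3 go.py 568 361 35 180.8
```

```text
clock: 17.12
eef_pos: [628.5, -174.4, 155.6]
tcp_rot: [3.139, 0.002, 2.065]
contact_force: [0.0, 0.1, -1.1]
opening: 0.384
grasp_force: 30.1
clock: 17.78
eef_pos: [627.6, -174.2, 153.8]
tcp_rot: [-3.142, 0.0, 3.04]
contact_force: [-0.1, -0.0, -0.6]
opening: 0.383
grasp_force: 30.1
clock: 18.45
eef_pos: [607.2, -7.5, 153.6]
tcp_rot: [3.141, 0.0, -3.131]
contact_force: [1.3, 0.7, -1.0]
opening: 0.385
grasp_force: 30.1
clock: 19.12
eef_pos: [584.2, 192.1, 153.6]
tcp_rot: [3.141, 0.0, -3.131]
contact_force: [0.7, 0.3, -0.7]
opening: 0.382
grasp_force: 30.1
clock: 19.78
eef_pos: [570.1, 327.9, 153.2]
tcp_rot: [-3.141, -0.0, -3.128]
contact_force: [-0.3, 0.3, -0.7]
opening: 0.385
grasp_force: 30.1
t 19.8 at [570.1 327.9 153.2] turn [-0.0001 -0.     -0.    ] shift [0.07 1.32 4.73] open 0.39 F [-0.3  0.3 -0.7] grip 30
```

```bash
python3 -m inch '[[0,0,0,0.04,0.7,0,0.8],[0,0,0,0.03,0.62,0,0.8],[0,0,0,0,0,1,0.8],[0,0,0,0,0,1,0.8],[0,0,0,0,0,1,0.8],[0,0,0,0,0,0.8,0.8],[0,0,0,0,0,0.5,0.8],[0,0,0,0,0,0.3,0.8]]'
python3 -m inch '[[0,0,0,0,0,0.1,0.8],[0,0,0,0,0,0,0.8],[0,0,0,0,0,0,0.8]]'
python3 go.py 568 361 33 180.8
```

```text
clock: 20.45
eef_pos: [567.8, 360.2, 36.3]
tcp_rot: [-3.14, -0.002, -3.128]
contact_force: [0.5, -0.7, -1.0]
opening: 0.385
grasp_force: 30.1
clock: 20.7
eef_pos: [569.2, 361.0, 36.6]
tcp_rot: [3.141, 0.001, -3.128]
contact_force: [-0.3, 0.6, -0.3]
opening: 0.384
grasp_force: 30.1
t 20.7 at [569.2 361.   36.6] turn [ 0.0003  0.0004 -0.    ] shift [0.05 0.   0.14] open 0.38 F [-0.3  0.6 -0.3] grip 30
```

```bash
python3 -m inch '[[0,0,0,0,0,0.05,0.8],[0,0,0,0,0,0.05,0.8],[0,0,0,0,0,0,0.8]]'
python3 -m inch '[[0,0,0,0,0,0.04,0.8],[0,0,0,0,0,0,0.8]]'
python3 -m inch '[[0,0,0,0,0,0.04,0.8],[0,0,0,0,0,0,0.8]]'
```

```text
clock: 20.95
eef_pos: [568.7, 360.7, 33.6]
tcp_rot: [3.141, 0.001, -3.128]
contact_force: [0.7, 0.1, -0.2]
opening: 0.383
grasp_force: 30.1
clock: 21.12
eef_pos: [568.8, 360.7, 33.2]
tcp_rot: [3.141, 0.001, -3.128]
contact_force: [-1.5, -2.0, 8.5]
opening: 0.384
grasp_force: 30.9
clock: 21.28
eef_pos: [568.8, 360.8, 33.2]
tcp_rot: [3.141, 0.001, -3.128]
contact_force: [-5.7, -4.2, 16.6]
opening: 0.385
grasp_force: 31.8
```

```bash
python3 -m inch '[[0,0,0,0,0,-0.06,0.8],[0,0,0,0,0,0,0.5],[0,0,0,0,0,0,0.45],[0,0,0,0,0,0,0.35],[0,0,0,0,0,0,0.35],[0,0,0,0,0,-0.4,0.35],[0,0,0,0,0,-0.7,0.35],[0,0,0,0,0,-1,0.35]]'
python3 -m inch '[[0,0,0,0,0,-1,0.35],[0,0,0,0,0,-1,0.35],[0,0,0,0,0,-0.5,0.35],[0,0,-0.0349,0,0,0,0.35],[0,0,-0.0349,0,0,0,0.35],[0,0,-0.0349,0,0,0,0.35],[0,0,-0.0349,0,0,0,0.35],[0,0,-0.0349,0,0,0,0.35]]'
python3 -m inch '[[0,0,-0.0349,0,0,0,0.35],[0,0,0,0,0,0,0.35]]'
python3 go.py 463.5 158 120 218.5
```

```text
clock: 21.95
eef_pos: [567.2, 359.8, 84.1]
tcp_rot: [-3.14, -0.003, -3.128]
contact_force: [-0.6, 0.5, -0.2]
opening: 0.645
grasp_force: 0.0
clock: 22.62
eef_pos: [568.2, 360.4, 147.4]
tcp_rot: [3.142, -0.0, -2.574]
contact_force: [0.6, -0.7, -0.2]
opening: 0.649
grasp_force: 0.0
clock: 22.78
eef_pos: [568.2, 360.5, 147.3]
tcp_rot: [3.142, -0.001, -2.465]
contact_force: [-0.3, 0.8, -0.4]
opening: 0.647
grasp_force: 0.0
t 22.8 at [568.2 360.5 147.3] turn [ 0.     -0.0002  0.0016] shift [ 8.32 -3.73  1.09] open 0.65 F [-0.3  0.8 -0.4] grip 0
```

```bash
python3 -m inch '[[0,0,0.0016,0.92,-0.41,0,0.35],[0,0,0,0.92,-0.41,0,0.35],[0,0,0,0.92,-0.41,0,0.35],[0,0,0,0.92,-0.41,0,0.35],[0,0,0,0.92,-0.41,0.2,0.35],[0,0,0,0.92,-0.41,0.3,0.35],[0,0,0,0.92,-0.41,0.3,0.35],[0,0,0,0.92,-0.41,0.3,0.35]]'
python3 -m inch '[[0,0,0,0.92,-0.41,0.5,0.35],[0,0,0,0,0,1,0.35],[0,0,0,0,0,1,0.35],[0,0,0,0,0,0.5,0.35],[0,0,0,0,0,0,0.35],[0,0,0,0,0,0,0.35]]'
python3 go.py 463.5 158 24 218.5
```

```text
clock: 23.45
eef_pos: [474.1, 181.3, 119.9]
tcp_rot: [-3.141, 0.0, -2.479]
contact_force: [0.3, -1.0, -0.2]
opening: 0.65
grasp_force: 0.0
clock: 23.95
eef_pos: [462.6, 159.9, 44.7]
tcp_rot: [3.141, -0.001, -2.477]
contact_force: [-0.8, -0.2, 0.1]
opening: 0.649
grasp_force: 0.0
t 23.9 at [462.6 159.9  44.7] turn [ 0.0002 -0.0005 -0.0024] shift [ 0.02 -0.08  0.83] open 0.65 F [-0.8 -0.2  0.1] grip 0
```

```bash
python3 -m inch '[[0,0,0,0.02,-0.08,0.5,0.35],[0,0,0,0,0,0.25,0.35],[0,0,0,0,0,0.04,0.35],[0,0,0,0,0,0,0.35]]'
python3 -m inch '[[0,0,0,0,0,0,0.85],[0,0,0,0,0,0,0.85],[0,0,0,0,0,0,0.85],[0,0,0,0,0,0,0.85],[0,0,0,0,0,0,0.85],[0,0,0,0,0,0,0.85]]' 40
python3 go.py 497.6 -326 120 185.3
```

```text
clock: 24.28
eef_pos: [463.9, 158.2, 25.6]
tcp_rot: [-3.142, 0.0, -2.475]
contact_force: [-0.3, 0.2, 0.4]
opening: 0.651
grasp_force: 0.0
clock: 24.78
eef_pos: [464.2, 158.3, 26.1]
tcp_rot: [-3.141, 0.001, -2.475]
contact_force: [-1.6, -0.2, 5.8]
opening: 0.337
grasp_force: 39.1
t 24.8 at [464.2 158.3  26.1] turn [-0.      0.0003  0.1828] shift [  0.46 -19.41  -3.76] open 0.34 F [-1.6 -0.2  5.8] grip 39
```

```bash
python3 -m inch '[[0,0,0,0,0,-0.4,0.85],[0,0,0,0,0,-1,0.85],[0,0,0.0366,0,0,-1,0.85],[0,0,0.0366,0,0,-1,0.85],[0,0,0.0366,0,0,-0.8,0.85],[0,0,0.0366,0,0,0,0.85],[0,0,0.0366,0,0,0,0.85],[0,0,0,0,-0.5,0,0.85]]'
python3 -m inch '[[0,0,0,0,-1,0,0.85],[0,0,0,0,-1,0,0.85],[0,0,0,0,-1,0,0.85],[0,0,0,0,-1,0,0.85],[0,0,0,0.05,-1,0,0.85],[0,0,0,0.05,-1,0,0.85],[0,0,0,0.05,-1,0,0.85],[0,0,0,0.05,-1,0,0.85]]'
python3 -m inch '[[0,0,0,0.05,-1,0,0.85],[0,0,0,0.05,-1,0,0.85],[0,0,0,0.05,-1,0,0.85],[0,0,0,0.05,-1,0,0.85],[0,0,0,0.05,-1,0,0.85],[0,0,0,0,-1,0,0.85],[0,0,0,0,-1,0,0.85],[0,0,0,0,-1,0,0.85]]'
python3 -m inch '[[0,0,0,0,-1,0,0.85],[0,0,0,0,-1,0,0.85],[0,0,0,0,-0.6,0,0.85],[0,0,0,0,-0.2,0,0.85],[0,0,0,0,0,0,0.85],[0,0,0,0,0,0,0.85]]'
python3 go.py 497.6 -326 30 185.3
```

```text
clock: 25.45
eef_pos: [465.5, 146.7, 131.8]
tcp_rot: [3.141, 0.002, -3.055]
contact_force: [0.6, 0.1, -0.4]
opening: 0.332
grasp_force: 39.9
clock: 26.12
eef_pos: [477.8, -55.8, 130.6]
tcp_rot: [-3.141, -0.0, -3.046]
contact_force: [0.2, 0.8, -0.7]
opening: 0.332
grasp_force: 39.9
clock: 26.78
eef_pos: [489.7, -255.5, 130.6]
tcp_rot: [3.141, -0.0, -3.046]
contact_force: [0.4, 0.2, -0.0]
opening: 0.332
grasp_force: 39.9
clock: 27.28
eef_pos: [496.3, -322.7, 130.1]
tcp_rot: [3.141, -0.001, -3.049]
contact_force: [-0.3, 0.8, -0.5]
opening: 0.332
grasp_force: 39.9
t 27.3 at [ 496.3 -322.7  130.1] turn [ 0.0003 -0.0003  0.    ] shift [-0.04 -0.14  4.  ] open 0.33 F [-0.3  0.8 -0.5] grip 40
```

```bash
python3 -m inch '[[0,0,0,-0.04,-0.14,0.6,0.85],[0,0,0,0,0,1,0.85],[0,0,0,0,0,1,0.85],[0,0,0,0,0,0.8,0.85],[0,0,0,0,0,0.4,0.85],[0,0,0,0,0,0.1,0.85],[0,0,0,0,0,0,0.85],[0,0,0,0,0,0,0.85]]'
python3 go.py 497.6 -326 30 185.3
```

```text
clock: 27.95
eef_pos: [498.9, -326.7, 33.8]
tcp_rot: [-3.141, 0.001, -3.049]
contact_force: [-0.1, 0.0, -0.7]
opening: 0.329
grasp_force: 39.9
t 27.9 at [ 498.9 -326.7   33.8] turn [-0.0002  0.0003  0.0001] shift [0.05 0.03 0.15] open 0.33 F [-0.1  0.  -0.7] grip 40
```

```bash
python3 -m inch '[[0,0,0,0,0,0.08,0.85],[0,0,0,0,0,0.06,0.85],[0,0,0,0,0,0.02,0.85],[0,0,0,0,0,0,0.85]]'
python3 -m inch '[[0,0,0,0,0,0,0.5],[0,0,0,0,0,0,0.5],[0,0,0,0,0,0,0.5],[0,0,0,0,0,-0.5,0.5],[0,0,0,0,0,-1,0.5],[0,0,0,0,0,-1,0.5],[0,0,0,0,0,-1,0.5],[0,0,-0.025,0,0,0,0.5]]'
python3 -m inch '[[0,0,0,0,0,0,0.5],[0,0,0,0,0,0,0.5]]'
python3 go.py 549 -4 80 189.8
```

```text
clock: 28.28
eef_pos: [499.0, -327.2, 30.1]
tcp_rot: [-3.141, 0.002, -3.05]
contact_force: [-0.3, 1.7, 7.5]
opening: 0.335
grasp_force: 40.8
clock: 28.95
eef_pos: [500.7, -328.4, 121.9]
tcp_rot: [-3.137, 0.005, -2.972]
contact_force: [0.8, -1.1, 0.0]
opening: 0.498
grasp_force: 0.0
clock: 29.12
eef_pos: [498.2, -326.7, 116.9]
tcp_rot: [-3.141, 0.0, -2.973]
contact_force: [-0.8, -0.5, -0.5]
opening: 0.499
grasp_force: 0.0
t 29.1 at [ 498.2 -326.7  116.9] turn [-0.0001  0.0001 -0.0008] shift [-4.2  12.38  1.48] open 0.50 F [-0.8 -0.5 -0.5] grip 0
```

```bash
python3 -m inch '[[0,0,0,-0.32,0.95,0,0.5],[0,0,0,-0.32,0.95,0,0.5],[0,0,0,-0.32,0.95,0,0.5],[0,0,0,-0.32,0.95,0,0.5],[0,0,0,-0.32,0.95,0,0.5],[0,0,0,-0.32,0.95,0,0.5],[0,0,0,-0.32,0.95,0,0.5],[0,0,0,-0.32,0.95,0,0.5]]'
python3 -m inch '[[0,0,0,-0.32,0.95,0,0.5],[0,0,0,-0.32,0.95,0,0.5],[0,0,0,-0.32,0.95,0,0.5],[0,0,0,-0.32,0.95,0,0.5],[0,0,0,-0.3,0.95,0,0.5],[0,0,0,0,0,0,0.5],[0,0,0,0,0,0,0.5]]'
python3 go.py 549 -4 32 189.8
python3 - <<'E'
from h import *
for n in("top","side"):
    f=grab_frame(n); np.save(f"{n}2.npy",f,allow_pickle=True); cv2.imwrite(f"pics/{n}2.png",cv2.cvtColor(f["pixels"],cv2.COLOR_RGB2BGR))
E
```

```text
clock: 29.78
eef_pos: [528.3, -127.3, 115.4]
tcp_rot: [3.141, -0.002, -2.974]
contact_force: [-0.1, 0.4, 0.4]
opening: 0.497
grasp_force: 0.0
clock: 30.37
eef_pos: [547.2, -4.0, 115.5]
tcp_rot: [3.141, -0.002, -2.97]
contact_force: [-0.8, 0.2, 0.3]
opening: 0.502
grasp_force: 0.0
t 30.4 at [547.2  -4.  115.5] turn [ 0.0001 -0.0006  0.    ] shift [-0.07 -0.01  3.34] open 0.50 F [-0.8  0.2  0.3] grip 0
```

View pics/side2.png

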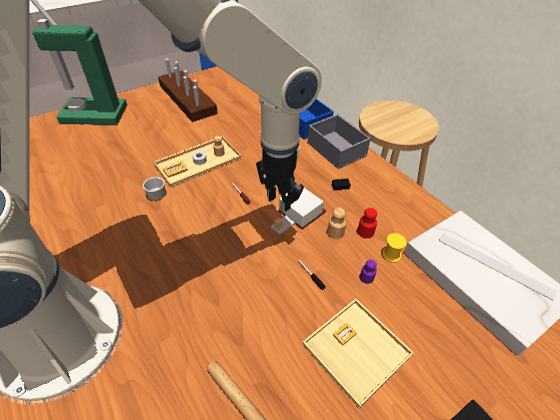

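The side view shows the slicker upright in the long tray (219,147), the small buckle in the square tray (345,333), and the gripper over the template grip. I'm descending onto the grip.

```bash
python3 -m inch '[[0,0,0,-0.05,0,0.8,0.5],[0,0,0,0,0,0.9,0.5],[0,0,0,0,0,0.8,0.5],[0,0,0,0,0,0.5,0.5],[0,0,0,0,0,0.3,0.5],[0,0,0,0,0,0,0.5],[0,0,0,0,0,0,0.5]]'
python3 go.py 549 -4 32 189.8
```

```text
clock: 31.05
eef_pos: [549.1, -5.1, 33.9]
tcp_rot: [3.142, -0.0, -2.972]
contact_force: [-0.0, -0.6, 0.1]
opening: 0.499
grasp_force: 0.0
t 31.1 at [549.1  -5.1  33.9] turn [ 0.     -0.0001 -0.0004] shift [-0.    0.05  0.08] open 0.50 F [-0.  -0.6  0.1] grip 0
```

```bash
python3 -m inch '[[0,0,0,0,0.04,0.06,0.5],[0,0,0,0,0,0,0.7],[0,0,0,0,0,0,0.9],[0,0,0,0,0,0,1],[0,0,0,0,0,0,1],[0,0,0,0,0,0,1],[0,0,0,0,0,0,1],[0,0,0,0,0,0,1]]' 60
python3 go.py 475 -16.8 32 189.8
```

```text
clock: 31.72
eef_pos: [549.5, -3.6, 33.2]
tcp_rot: [-3.141, 0.001, -2.971]
contact_force: [-1.7, 1.3, 6.8]
opening: 0.144
grasp_force: 59.2
t 31.7 at [549.5  -3.6  33.2] turn [-0.0001  0.0004 -0.0001] shift [ 3.03 -0.01  0.05] open 0.14 F [-1.7  1.3  6.8] grip 59
```

```bash
python3 -m inch '[[0,0,0,0.1,0,0,1],[0,0,0,0.2,0,0,1],[0,0,0,0.3,0,0,1],[0,0,0,0.3,0,0,1]]'
python3 -m inch '[[0,0,0,0.3,0,0,1],[0,0,0,0.3,0,0,1],[0,0,0,0.3,0,0,1],[0,0,0,0.3,0,0,1],[0,0,0,0.3,0,0,1],[0,0,0,0.3,0,0,1],[0,0,0,0.3,0,0,1],[0,0,0,0.2,0,0,1]]'
python3 -m inch '[[0,0,0,0,0,0,1],[0,0,0,0,0,0,1]]'
python3 - <<'E'
from meas import *
fr={}
for n in("top","side"):
    f=fr[n]=grab_frame(n); cv2.imwrite(f"pics/{n}3.png",cv2.cvtColor(f["pixels"],cv2.COLOR_RGB2BGR))
measure(["granite"],fr=fr)
cv2.imwrite("pics/c3.png",cv2.resize(cv2.cvtColor(fr["side"]["pixels"],cv2.COLOR_RGB2BGR)[150:270,200:360],None,fx=4,fy=4))
E
python3 go.py 475 -16.8 32 189.8
```

```text
clock: 32.05
eef_pos: [528.1, -7.6, 33.2]
tcp_rot: [-3.141, 0.004, -2.971]
contact_force: [4.7, 0.8, 7.0]
opening: 0.15
grasp_force: 59.4
clock: 32.72
eef_pos: [471.0, -17.5, 33.2]
tcp_rot: [-3.141, 0.004, -2.971]
contact_force: [4.7, 0.6, 6.6]
opening: 0.145
grasp_force: 59.4
clock: 32.88
eef_pos: [470.3, -17.6, 33.1]
tcp_rot: [-3.141, 0.002, -2.971]
contact_force: [1.1, -0.2, 11.6]
opening: 0.147
grasp_force: 60.0
top granite [631.4  11.9] [80.8 89.8] 9.8 h med 53.6 n 1466
side granite [628.5   7.8] [83.9 92.4] 8.9 h med 51.7 n 769
t 33.0 at [470.3 -17.6  33.1] turn [-0.0002  0.0005 -0.0002] shift [-0.19 -0.    0.05] open 0.15 F [ 0.8 -0.6 12.9] grip 60
```

View pics/c3.png

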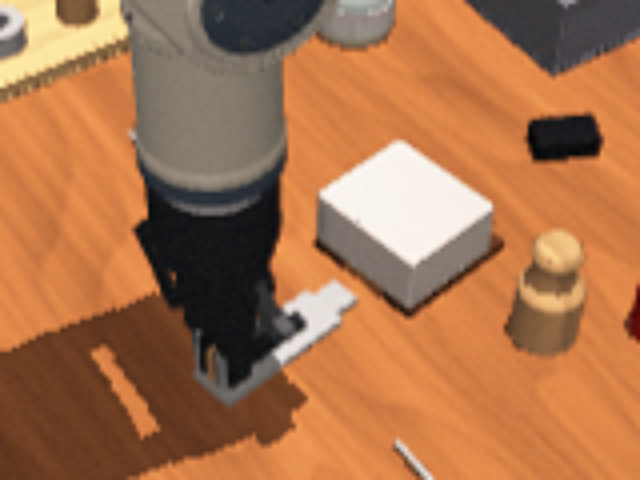

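The crop shows the template clear of the block, with its narrow end visible at crop (340,300). The granite hasn't moved in either view. I'm lifting it over to the square tray.

```bash
python3 -m inch '[[0,0,0,0,0,-0.3,1],[0,0,0,0,0,-0.6,1],[0,0,0,0,0,-0.9,1],[0,0,0.0125,0,0,-0.9,1],[0,0,0.0125,0,0,-0.9,1],[0,0,0,0,0,-0.4,1],[0,0,0,0,0,0,1],[0,0,0,0,0,0,1]]'
python3 go.py 456.3 -400.1 80 185.3
```

```text
clock: 33.65
eef_pos: [469.5, -17.3, 132.0]
tcp_rot: [-3.142, -0.0, -3.048]
contact_force: [-0.9, 0.1, -1.7]
opening: 0.151
grasp_force: 58.4
t 33.6 at [469.5 -17.3 132. ] turn [-0.     -0.      0.0002] shift [  1.94 -15.2    2.08] open 0.15 F [-0.9  0.1 -1.7] grip 58
```

```bash
python3 -m inch '[[0,0,0,0.1,-0.5,0,1],[0,0,0,0.12,-0.9,0,1],[0,0,0,0.12,-0.9,0,1],[0,0,0,0.12,-0.9,0,1],[0,0,0,0.12,-0.9,0,1],[0,0,0,0.12,-0.9,0,1],[0,0,0,0.12,-0.9,0,1],[0,0,0,0.12,-0.9,0,1]]'
python3 -m inch '[[0,0,0,0.12,-0.9,0,1],[0,0,0,0.12,-0.9,0,1],[0,0,0,0.12,-0.9,0,1],[0,0,0,0.12,-0.9,0,1],[0,0,0,0.12,-0.9,0,1],[0,0,0,0.12,-0.9,0,1],[0,0,0,0.12,-0.9,0,1],[0,0,0,0.12,-0.9,0,1]]'
python3 -m inch '[[0,0,0,0.12,-0.8,0,1],[0,0,0,0,-0.4,0,1],[0,0,0,0,0,0,1],[0,0,0,0,0,0,1]]'
python3 go.py 456.3 -400.1 37 185.3
```

```text
clock: 34.32
eef_pos: [460.8, -189.4, 130.3]
tcp_rot: [3.14, -0.003, -3.049]
contact_force: [0.2, 0.2, -0.5]
opening: 0.152
grasp_force: 58.5
clock: 34.98
eef_pos: [453.6, -370.5, 129.9]
tcp_rot: [3.139, -0.003, -3.049]
contact_force: [1.3, 0.8, -2.0]
opening: 0.149
grasp_force: 58.5
clock: 35.32
eef_pos: [454.0, -399.6, 130.8]
tcp_rot: [3.14, -0.002, -3.05]
contact_force: [-0.0, 0.1, -1.8]
opening: 0.149
grasp_force: 58.5
t 35.3 at [ 454.  -399.6  130.8] turn [ 0.0007 -0.0005 -0.0003] shift [-0.09 -0.03  3.75] open 0.15 F [-0.   0.1 -1.8] grip 59
```

```bash
python3 -m inch '[[0,0,0,-0.09,-0.02,0.6,1],[0,0,0,0,0,0.9,1],[0,0,0,0,0,0.9,1],[0,0,0,0,0,0.7,1],[0,0,0,0,0,0.3,1],[0,0,0,0,0,0,1],[0,0,0,0,0,0,1]]'
python3 - <<'E'
from h import *
a=[cv2.resize(cv2.cvtColor(grab_frame(n)["pixels"],cv2.COLOR_RGB2BGR)[y:y+120,x:x+130],(390,360)) for n,y,x in(("top",185,370),("side",290,290))]
cv2.imwrite("pics/c4.png",np.hstack(a))
E
python3 go.py 456.3 -400.1 37 185.3
```

```text
clock: 35.9
eef_pos: [457.1, -399.8, 47.3]
tcp_rot: [3.141, -0.001, -3.049]
contact_force: [0.1, -0.1, -1.1]
opening: 0.145
grasp_force: 58.6
t 36.0 at [ 457.7 -400.8   48.4] turn [-0.0003  0.0003 -0.    ] shift [0.05 0.03 0.46] open 0.15 F [-0.2 -0.4 -1.2] grip 59
```

View pics/c4.png

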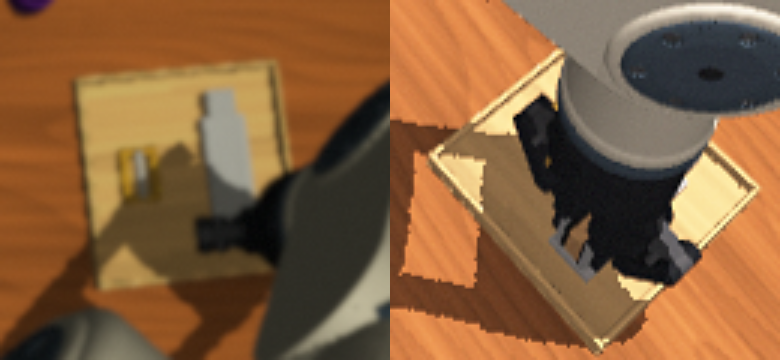

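The template hangs inside the walls, with the small buckle well clear of it. I'm lowering it.

```bash
python3 -m inch '[[0,0,0,0.04,0.03,0.2,1],[0,0,0,0,0,0.12,1],[0,0,0,0,0,0.06,1],[0,0,0,0,0,0,1]]'
python3 -m inch '[[0,0,0,0,0,0.04,1],[0,0,0,0,0,0,1]]'
python3 -m inch '[[0,0,0,0,0,0.03,1],[0,0,0,0,0,0,1]]'
```

```text
clock: 36.33
eef_pos: [455.7, -399.9, 37.6]
tcp_rot: [3.141, -0.0, -3.05]
contact_force: [0.2, 0.9, -2.3]
opening: 0.149
grasp_force: 58.6
clock: 36.5
eef_pos: [455.9, -400.1, 37.2]
tcp_rot: [-3.142, 0.0, -3.05]
contact_force: [-1.7, 1.4, 4.2]
opening: 0.144
grasp_force: 59.1
clock: 36.67
eef_pos: [455.9, -400.1, 37.2]
tcp_rot: [-3.142, -0.0, -3.05]
contact_force: [-3.6, 2.5, 12.9]
opening: 0.147
grasp_force: 60.5
```

```bash
python3 -m inch '[[0,0,0,0,0,-0.04,1],[0,0,0,0,0,0,0.75],[0,0,0,0,0,0,0.65],[0,0,0,0,0,0,0.65],[0,0,0,0,0,0,0.65],[0,0,0,0,0,-0.5,0.65],[0,0,0,0,0,-1,0.65],[0,0,0,0,0,-1,0.65]]'
python3 -m inch '[[0,0,0,0,0,-1,0.65],[0,0,0,0,0,-1,0.65],[0,0,0,0,0,-1,0.65],[0,0,0,0,1,-0.6,0.65],[0,0,0,0,1,-0.5,0.65],[0,0,0,0,1,0,0.65],[0,0,0,0,1,0,0.65],[0,0,0,0,1,0,0.65]]'
python3 -m inch '[[0,0,0,0.3,1,0,0.65],[0,0,0,0.3,1,0,0.65],[0,0,0,0.3,1,0,0.65],[0,0,0,0.3,1,0,0.65],[0,0,0,0.3,1,0,0.65],[0,0,0,0.3,1,0,0.65],[0,0,0,0.3,1,0,0.65],[0,0,0,0,0,0,0.65]]'
python3 - <<'E'
from meas import *
fr={}
for n in("top","side"):
    f=fr[n]=grab_frame(n); cv2.imwrite(f"pics/{n}5.png",cv2.cvtColor(f["pixels"],cv2.COLOR_RGB2BGR))
measure(["granite"],fr=fr)
B=lambda v,y,x,h,w:cv2.resize(cv2.cvtColor(fr[v]["pixels"],cv2.COLOR_RGB2BGR)[y:y+h,x:x+w],(390,290))
cv2.imwrite("pics/c5.png",np.vstack([np.hstack([B("top",185,370,115,130),B("side",290,290,120,140)]),np.hstack([B("top",180,70,125,95),B("side",125,140,70,110)])]))
C=cloud(fr["top"])
for n,(x,y),rr in(("large",(417,359),25),("anvil",(497,360),15),("slick",(569,361),10),("small",(499,-327),20),("strip",(530,-395),14)):
    k=np.hypot(C[...,0]-x,C[...,1]-y)<rr; print(n,np.round(np.percentile(C[k][:,2],[10,50,90]),1))
E
python3 go.py 456 -100 150 185
```

```text
clock: 37.33
eef_pos: [455.3, -399.5, 100.1]
tcp_rot: [3.14, -0.002, -3.05]
contact_force: [0.6, -0.1, -0.9]
opening: 0.347
grasp_force: 0.0
clock: 38.0
eef_pos: [444.3, -274.5, 203.3]
tcp_rot: [-3.141, 0.001, -3.05]
contact_force: [0.2, -0.1, 0.3]
opening: 0.352
grasp_force: 0.0
clock: 38.67
eef_pos: [373.6, -103.2, 202.3]
tcp_rot: [3.14, -0.001, -3.048]
contact_force: [-0.1, -0.4, 0.0]
opening: 0.348
grasp_force: 0.0
top granite [631.4  11.9] [80.7 89.8] 9.8 h med 53.5 n 1467
side granite [628.8   7.5] [82.9 92.7] 9.8 h med 51.8 n 762
large [ 2.4 11.2 16.8]
anvil [24.2 26.6 29.8]
slick [63.2 66.3 69.5]
small [ 4.2 12.8 17. ]
strip [ 7.8 10.7 13.5]
t 38.8 at [ 376.2 -105.6  202.9] turn [-0.0002  0.0004  0.0021] shift [-3.2  -0.05  2.11] open 0.35 F [ 0.2 -0.3  0.1] grip 0
```

View pics/c5.png

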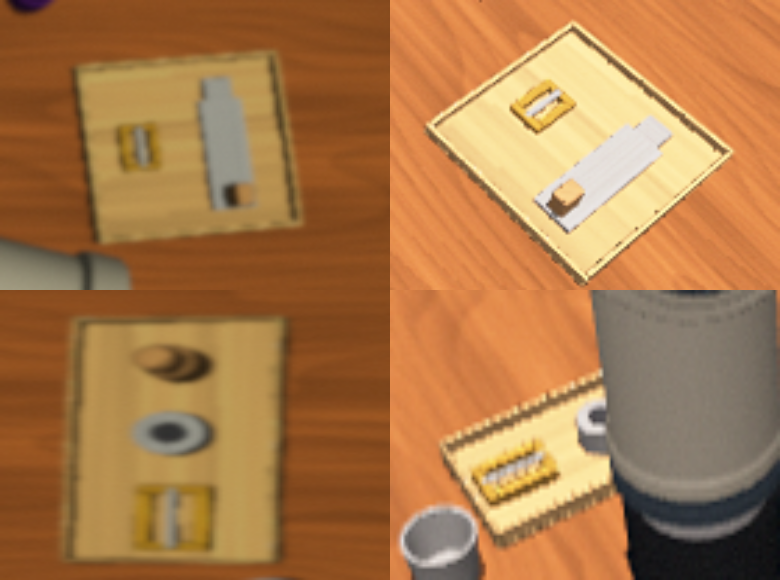

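The final pictures show all five items flat on their trays' floors. The top heights of 26.6 (anvil), about 67 (slicker) and 10.7 (template) match the floor plus each part. The granite hasn't moved, and the gripper is clear. I'm handing in.

```bash
python3 -c "
from rig import r
print(r.sign_off())"
```

```text
the job is handed in; nothing more can be done
None
```

Both kits are made up and the job is handed in at about 39 s: large buckle, anvil and upright slicker in the long tray, small buckle and template in the square tray, granite block not moved; the sign-off gave no verdict.

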